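# Cycle the tape dispenser and close its hood

## Task

A fresh roll has just been loaded in the tape dispenser. Swing its red-knobbed feed lever forward until it is firmly against its stop, without forcing it, and let it come all the way back; then break the locked hood stay by pushing its yellow knuckle down, and lower the hood gently until it is fully shut. Leave the jar, the mug and the tin where they stand.

Things in the scene. Friction and masses are not known exactly. Their poses are not given: they have to be found in the camera images.
- dispenser: Grey tape dispenser fixed to the table, housing 250 x 160 x 134 mm (its x, y, z). Origin: centre of its underside, on the table. Its x axis points forward (roughly away from the robot, towards the tear bar), y to its left (lever side), z up. The hood is hinged along y at its rear (robot side), the stay is on its right (-y) side.
- lever_pivot (a point): Pivot of the feed lever, at (0, 140, 90) mm in the dispenser's frame; the lever swings about the dispenser's y axis, 60 mm outside the housing's left face. At the knob its spring needs about 2 N to start and about 4.5 N at 1.1 rad; let go, the lever returns by itself in under a second. Out of sight inside the housing it meets a rigid stop.
- lever_knob (a point): Centre of the red ball knob (diameter 32 mm) on the end of the lever's round steel rod (diameter 13 mm), 130 mm from the pivot. At rest it is at (-62, 140, 204) mm in the dispenser's frame, leaning 0.5 rad back from vertical.
- lever (a joint): Lever angle, rad: 0 at rest, growing as the knob swings forward (dispenser +x). The stop lies anywhere from 0.70 to 1.15 rad (set for the tape length wanted); it can only be felt, as a sudden rise of force. About 5 N at the knob beyond the spring's own force seats the lever firmly; more than 40 N would bend it.
- hood (a joint): Hood angle, rad: 0 with the hood open and 5 degrees short of upright (its stay locked), growing as it shuts, 1.484 fully shut (level). A stiff friction hinge of about 0.65 N m holds the hood wherever it is left; it does not fall.
- hood_hinge (a point): Middle of the hood's hinge axis, at (-100, 0, 140) mm in the dispenser's frame; the axis is the dispenser's y axis.
- hood_edge (a point): Middle of the hood's free edge, 170 mm from the hinge. The hood is a blue plate 170 x 150 x 8 mm, the plate's mid-plane passing through hinge and edge; open, its outer face looks to the rear (towards the robot). It is shut by pushing that outer face forward and down.
- stay (a joint): Fold of the stay at its knuckle, rad: 0 locked (slightly over centre, upwards), growing as the knuckle is pushed down and rearward; beyond about 0.1 rad it is unlocked; about 2.1 when the hood is shut. It needs a push of some 3 to 10 N.
- knuckle (a point): Centre of the yellow round pin on the stay's knuckle, diameter 18 mm, 34 mm long along the dispenser's y axis, at the right side; locked it is about (1, -116, 169) mm in the dispenser's frame. Unlocked it moves down and rearward, about 6 mm back for every 10 mm down at first, along the outside of the housing. The two links are 107 mm long each.
- jar_mid (a point): Centre (45 mm up) of a loose amber jar, 60 mm diameter, 90 mm tall. Leave alone.
- mug_mid (a point): Centre (42 mm up) of a loose white mug, 72 mm diameter, 85 mm tall, handle to its +y. Leave alone.
- tin_mid (a point): Centre (40 mm up) of a loose green paint tin, 68 mm diameter, 80 mm tall. Leave alone.

How it is judged:
On the way, in this order (a step that is already met when the one before it is completed fails the run):
1. the lever is pressed firmly on its stop, with the hood still open (contact force between lever and dispenser above 6 N and value of joint lever above 0.6 rad and value of joint hood below 0.15 rad), for 0.1 s.
2. the lever has come all the way back (value of joint lever below 0.06 rad), for 0.1 s.
3. the stay is broken at its knuckle (value of joint stay above 0.25 rad), for 0.1 s.
4. the hood is shut (value of joint hood above 1.42 rad), for 0.2 s.
At the end, for the whole second after the job is handed in: The hood is shut (within 0.06 rad of level) and still, the lever is back at rest (within 0.06 rad), and the jar, mug and tin are within 30 mm of where they stood (value of joint hood above 1.42 rad and velocity of joint hood below 0.05 rad/s and value of joint lever below 0.06 rad and distance of each of jar_mid, mug_mid, tin_mid from where it was at the start of the episode below 0.03 m); the robot touches nothing.
It fails at once if the lever is forced: pushed with more than 40 N (contact force between the arm and lever above 40 N).
It fails at once if the hood is slammed: faster than 1.2 rad/s within 0.3 rad of shut (value of joint hood above 1.18 rad and velocity of joint hood above 1.2 rad/s).
It fails at once if a bystander is knocked away or over (distance of any of jar_mid, mug_mid, tin_mid from where it was at the start of the episode above 0.03 m or angle between any of jar_mid, mug_mid, tin_mid's own z axis and vertical above 0.4 rad).
It also fails if it takes over 72 s, if anything falls off the work surface, if the arm or the gripper's body presses on something with over 40 N, if the wrist force passes 120 N, or if a joint passes its speed limit or range.

## Robot

A 7-joint arm with a two-finger parallel gripper is mounted at the origin on the work surface. World frame = base frame: x ahead of the robot, y to its left, z up, the work surface at z = 0. Lengths are in m, angles in rad, forces in N, time in s.
With the tool pointing down it reaches from about 0.4 to 0.85 m from the base axis. Payload 10.4 kg.
Tool frame: the origin (TCP) lies midway between the tips of the shut fingers; the grasp point (between the pads) lies 19 mm behind it; z points along the fingers, y is the line along which they close (so a half turn about z gives the same grasp; the last joint's range is limited). The gripper opens to 87 mm and grips with 3 to 60 N. Pads are 19 mm wide; open, the fingers measure 117 mm over their backs; the gripper's body (75 mm by 190 mm) begins 51 mm behind the grasp point.
Start: joints at [1.32, 0.332, -0.065, 1.46, 0.022, 1.35, -0.088], TCP at [0.141, -0.609, 0.223] pointing down, gripper open.
Joint ranges: [-2.6, 2.6], [-0.5, 2.12], [-1.47, 1.34], [0.16, 2.42], [-1.27, 4.41], [0.06, 2.06], [-2.6, 2.6]. Speed limits (rad/s): [2.22, 2.22, 2.79, 2.79, 3.14, 3.14, 3.14].

## Interface

Orientations are given as a unit quaternion [x, y, z, w].
In Python, from bench import r gives the robot as it stands.
- The arm moves only by the tool move_arm, never from a script. Its argument "targets" is a list of rows, each a list of 3 entries, a list of its own where there are three numbers: the shift along the tool's x, y, z in cm, then the turn, a rotation vector about the tool's x, y, z in rad, then the opening in per cent of the stroke, from 0 (shut) to 100 (fully open). In form: [[[x, y, z], [wx, wy, wz], gripper], ...]. A call has 1 to 20 rows; each row shifts and turns the commanded pose from where the row before left it, along the tool's axes as they then stand; what a row does not reach is not made up. A row lasts 1/8 s, in which the tool goes at most 62.5 mm and 10.7 degrees, less where a joint would pass 70% of its speed; a pose out of reach is approached as far as the arm can. A call with a gripper value outside its range is refused whole. The fingers move at their own pace and stop on an object; "grip_force" is the grip in N (left out, the last holds). Time passes only in rows, so rows that do not move let the fingers close. It gives the time, the measured TCP pose, the force, the opening and the grip force at its end, in the units of the state.
- r.read_state(): the state, without advancing time (a new reading comes with each control period).
- r.camera(name): name is "side" or "top"; returns a dict with "image" (400x640x3 uint8, blue, green, red), "vertical_fov" (degrees; the focal length in pixels is half the picture's height over the tangent of half this angle, whatever the lens; pixels are square), "cx", "cy" (the principal point, pixels), "cam_to_world" (4x4, takes a point from camera to world coordinates). Camera axes: x right, y down, z forward; pixel columns grow to the right and rows downward; lengths in m; the calibration is good to about 2 mm. A picture is of the moment at which its call begins. There is no depth.
- r.close_job(): hands the job in; it is judged then, once.
The state is a dict: "time": time; "joint_positions": joint angles; "joint_vel": joint speeds; "joint_torque": joint torques, N m; "ee_pos": TCP position; "eef_rot": TCP orientation; "ft_force": force on the tool from outside, world axes, zero at the start; "torque": the same for the moment, N m; "width": finger opening in m; "grip_force": force on a finger pad.
Only numpy, scipy, OpenCV 4.12 (cv2) and the standard library are available. Lean on these libraries where they do the work, as an engineer would, in place of code of your own. Each camera call takes 0.05 s, during which the arm holds its last target. There are 200 camera calls.

## Working session

There is one attempt and no reset: what is moved stays moved. The work goes in short steps, Python scripts to look and compute and a tool call to move; the robot and the scene stay as the last step left them, time stands still between calls to the robot, and variables do not carry over. Pictures are saved under pics/ and viewed, at most 11 in all, crops included, and the job is handed in when it is done.

Besides the shell and the picture viewer there is one more tool, called after "Call:" as name(argument=value, ...), one argument or row to a line, values as JSON. move_arm: Moves the arm, as the interface text tells. Its arguments: {"type":"object","properties":{"targets":{"type":"array"},"grip_force":{"type":"number"}},"required":["targets"]}

```bash
mkdir -p pics; ls; python3 - <<'E'
from bench import r
import cv2,numpy as np
for n in("side","top"):
    c=r.camera(n); cv2.imwrite(f"pics/{n}0.png",c["image"]); print(n,c["vertical_fov"],c["cx"],c["cy"],np.round(c["cam_to_world"],4).tolist())
s=r.read_state(); print(s)
E
```

```text
pics
side 57.41961195670878 319.0038524058941 201.33174512509558 [[-0.9381, -0.1589, 0.3078, 0.3582], [-0.3462, 0.4619, -0.8166, 0.6526], [-0.0124, -0.8726, -0.4883, 0.5807], [0.0, 0.0, 0.0, 1.0]]
top 44.92829586738733 322.9787396361728 201.80890139973354 [[-0.0275, -0.9979, 0.0584, 0.5168], [-0.9996, 0.0272, -0.0064, 0.009], [0.0048, -0.0586, -0.9983, 1.4296], [0.0, 0.0, 0.0, 1.0]]
{'time': 0.1, 'joint_positions': array([ 1.3204103 ,  0.3327944 , -0.06469512,  1.46085596,  0.02163103,
        1.34989474, -0.08853017]), 'joint_vel': array([ 1.94601804e-04, -2.02603069e-03,  3.81570886e-04, -2.54059596e-03,
       -2.20333295e-05, -4.35861569e-04, -1.45882815e-03]), 'joint_torque': array([ 2.60943489e-03, -6.24546146e+01,  2.54195760e-02, -3.90715456e+01,
       -6.13835966e-02,  3.65983509e-02, -1.83281264e-05]), 'ee_pos': array([ 0.14104419, -0.60852461,  0.22184307]), 'eef_rot': array([ 9.93521502e-01,  1.13642558e-01, -1.15266729e-04, -6.17418982e-04]), 'ft_force': array([ 0.22238145,  0.82911637, -0.19107038]), 'torque': array([0.00335604, 0.04239529, 0.04314055]), 'grip_force': 0.0, 'width': 0.08688998900535073}
```

View pics/side0.png

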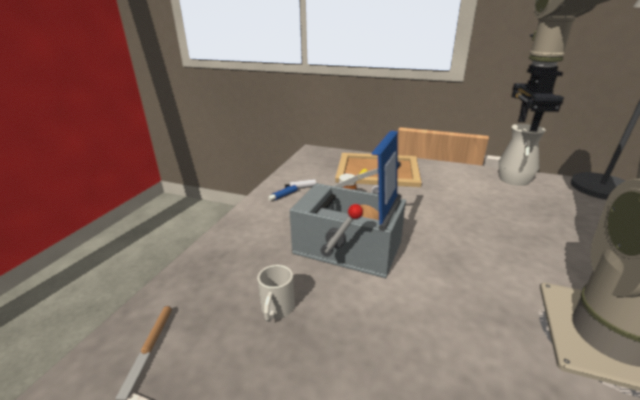

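View pics/top0.png

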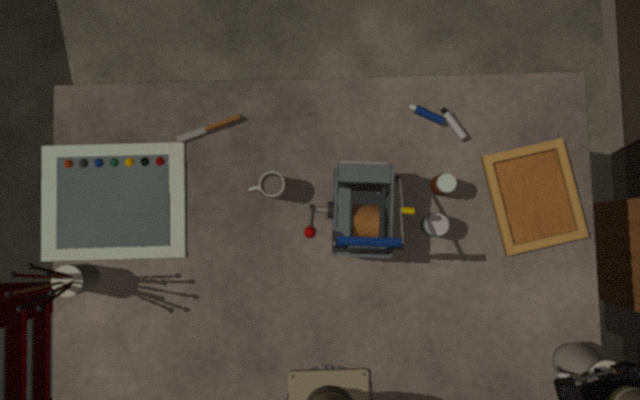

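The side view shows the knob at (356,211). The top view shows the knob at (310,232), the yellow knuckle at (408,211), the hood at (368,242), the mug at (271,184), the jar at (444,184) and the tin at (436,224), which is close to the knuckle.

```bash
cat > h.py <<'E'
import cv2,numpy as np
from bench import r
def cen(c,lo,hi,box=None):
    m=cv2.inRange(cv2.cvtColor(c["image"],cv2.COLOR_BGR2HSV),lo,hi)
    if box: k=np.zeros_like(m);k[box[1]:box[3],box[0]:box[2]]=1;m=m*k
    n,l,st,ce=cv2.connectedComponentsWithStats(m)
    i=1+np.argmax(st[1:,4]); return ce[i],st[i]
def ray(c,p):
    f=200/np.tan(np.radians(c["vertical_fov"]/2)); T=np.array(c["cam_to_world"])
    d=T[:3,:3]@[(p[0]-c["cx"])/f,(p[1]-c["cy"])/f,1]; return T[:3,3],d/np.linalg.norm(d)
def onz(c,p,z):
    o,d=ray(c,p); return o+d*(z-o[2])/d[2]
def tri(a,b):
    (o1,d1),(o2,d2)=a,b
    s=np.linalg.lstsq(np.c_[d1,-d2],o2-o1,rcond=None)[0]
    return (o1+s[0]*d1+o2+s[1]*d2)/2,np.linalg.norm(o1+s[0]*d1-o2-s[1]*d2)
E
python3 - <<'E'
from h import *
t=r.camera("top");s=r.camera("side")
kt,st=cen(t,(0,150,80),(8,255,255),(295,215,325,245));ks,ss=cen(s,(0,150,80),(8,255,255),(330,190,380,230))
print("knob px",kt,st,ks,ss,tri(ray(t,kt),ray(s,ks)),onz(t,kt,.204))
yt,st=cen(t,(22,120,80),(35,255,255),(395,195,425,225));print("knuckle",yt,st,onz(t,yt,.169))
b,st=cen(t,(105,120,40),(125,255,255),(320,225,410,260));print("hood",st,onz(t,b,.3), [onz(t,(st[0]+e,st[1]+st[3]/2),.309) for e in(0,st[2])])
for n,p,z in(("mug",(271,184),.085),("jar",(446,183),.09),("tin",(437,224),.08)): print(n,onz(t,p,z))
g=t["image"]; cv2.imwrite("pics/z.png",cv2.resize(g[145:270,240:470],None,fx=3.4,fy=3.4,interpolation=cv2.INTER_CUBIC))
E
```

```text
knob px [308.60606061 231.56060606] [304 227  10  10  66] [355.35483871 210.75483871] [349 204  14  14 155] (array([0.5130801 , 0.0391267 , 0.20616465]), np.float64(0.002255376608259931)) [0.5141699  0.03945229 0.204     ]
knuckle [407.87777778 210.16666667] [401 207  14   8  90] [ 0.56268478 -0.22010802  0.169     ]
hood [337 236  65  12 531] [ 0.4881109 -0.1025228  0.3      ] [array([ 0.48853185, -0.02809199,  0.309     ]), array([ 0.48438107, -0.1782942 ,  0.309     ])]
mug [0.6491638  0.14384015 0.085     ]
jar [ 0.63829674 -0.34351119  0.09      ]
tin [ 0.52509563 -0.31613154  0.08      ]
```

View pics/z.png

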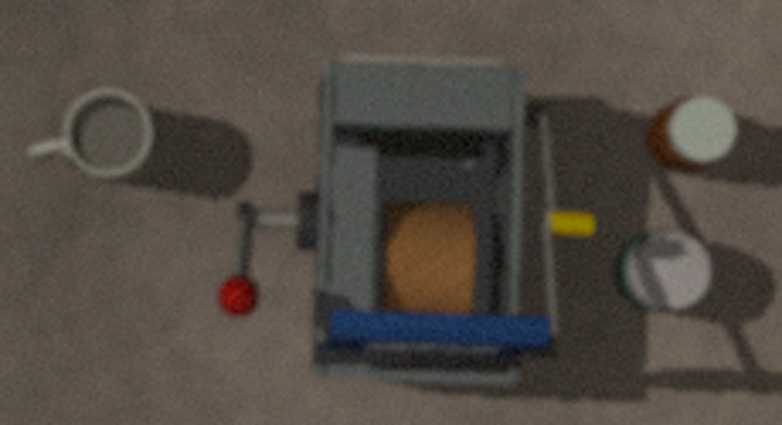

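Knob to knuckle measures 264 mm, against 263.6 expected. That gives a dispenser yaw of about -0.052 and an origin near (0.568, -0.104). I'll lift first, then turn the tool so the gripper's long side runs along the dispenser's x.

Call:
move_arm(
  targets=[
    [[0,0,-5],[0,0,0],0],
    [[0,0,-5],[0,0,0],0],
    [[0,0,-5],[0,0,0],0],
    [[0,0,-5],[0,0,0],0],
    [[5,2,0],[0,0,0],0],
    [[5,-1,0],[0,0,0],0],
    [[5,-4,0],[0,0,0],0],
    [[5,-4,0],[0,0,0],0],
    [[5,-4,0],[0,0,0],0],
    [[0,-5,0],[0,0,0],0],
    [[0,-5,0],[0,0,-0.18],0],
    [[0,0,0],[0,0,-0.18],0],
    [[0,0,0],[0,0,-0.18],0],
    [[0,0,0],[0,0,-0.18],0],
    [[0,0,0],[0,0,-0.18],0],
    [[0,0,0],[0,0,-0.18],0],
    [[0,0,0],[0,0,-0.18],0],
    [[0,0,0],[0,0,0],0],
  ],
)

```text
time: 2.45
ee_pos: [0.3344, -0.3514, 0.4225]
eef_rot: [0.736, 0.677, -0.0, -0.0]
ft_force: [0.3, -0.6, 1.0]
width: 0.0005
grip_force: 0.0
```

```bash
cat > go.py <<'E'
# python3 go.py x_d y_d z [yaw]: shift in tool axes (cm) to a point in the dispenser frame (mm), and the needed turn
import sys;from h import *
from scipy.spatial.transform import Rotation as Ro
s=r.read_state();R=Ro.from_quat(s["eef_rot"]);O=np.array([.568,-.104,0]);D=Ro.from_euler("z",-.052)
p=O+D.apply(np.array([float(a) for a in sys.argv[1:4]])/1e3)
x,y,z=(R.as_matrix().T)
print("t",round(s["time"],2),"disp-frame tcp mm",np.round(D.inv().apply(s["ee_pos"]-O)*1e3,1),"world",np.round(s["ee_pos"],3))
print("shift tool cm",np.round(R.inv().apply(p-s["ee_pos"])*100,2),"tool axes in disp",np.round((D.inv()*R).as_matrix(),3).tolist())
print("F disp",np.round(D.inv().apply(s["ft_force"]),2),"q",np.round(s["joint_positions"],2),"w",round(s["width"],3))
G=Ro.from_matrix(np.array([[0,1,0],[1,0,0],[0,0,-1]]).T);print("turn to (x=+yd,y=+xd,z down)",np.round((R.inv()*D*G).as_rotvec(),3))
E
python3 go.py -130 140 420
```

```text
t 2.45 disp-frame tcp mm [-220.4 -259.2  422.5] world [ 0.334 -0.351  0.422]
shift tool cm [40.19  7.76  0.25] tool axes in disp [[0.032, 0.999, -0.0], [0.999, -0.032, 0.0], [0.0, -0.0, -1.0]]
F disp [ 0.29 -0.59  0.97] q [ 0.96  0.01 -0.24  1.43  0.    1.71  0.63] w 0.0
turn to (x=+yd,y=+xd,z down) [-0.    -0.    -0.032]
```

Call:
move_arm(
  targets=[
    [[5,0,0],[0,0,-0.03],0],
    [[5,1,0],[0,0,0],0],
    [[5,1,0],[0,0,0],0],
    [[5,1,0],[0,0,0],0],
    [[5,1,0],[0,0,0],0],
    [[5,1,0],[0,0,0],0],
    [[5,1,0],[0,0,0],0],
    [[5,1,0],[0,0,0],0],
    [[0,0,5],[0,0,0],0],
    [[0,0,5],[0,0,0],0],
    [[0,0,5],[0,0,0],0],
    [[0,0,4],[0,0,0],0],
    [[0,0,4],[0,0,0],0],
    [[0,0,0],[0,0,0],0],
  ],
)

```text
time: 4.2
ee_pos: [0.4253, 0.0441, 0.1907]
eef_rot: [0.727, 0.687, -0.002, -0.002]
ft_force: [-0.1, 0.0, 0.7]
width: 0.0004
grip_force: 0.0
```

```bash
python3 go.py -100 140 187; python3 - <<'E'
from h import *
a=r.camera("side")["image"][130:300,240:440];cv2.imwrite("pics/c1.png",cv2.resize(a,None,fx=3.5,fy=3.5))
E
```

```text
t 4.2 disp-frame tcp mm [-150.2  140.4  190.7] world [0.425 0.044 0.191]
shift tool cm [-0.02  5.02  0.35] tool axes in disp [[0.004, 1.0, -0.004], [1.0, -0.004, 0.0], [0.0, -0.004, -1.0]]
F disp [-0.1   0.02  0.72] q [ 0.64 -0.06 -0.8   1.95 -0.04  1.23 -0.21] w 0.0
turn to (x=+yd,y=+xd,z down) [-0.004 -0.    -0.004]
```

View pics/c1.png

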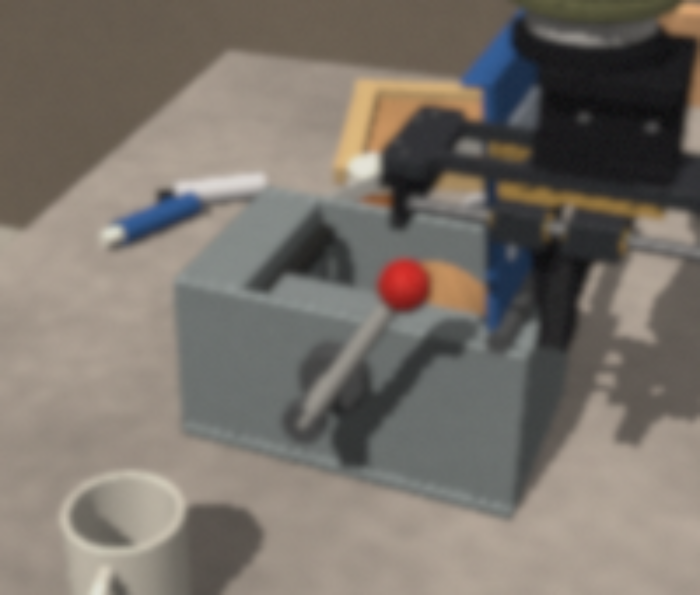

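The knob (crop 404,285) is at rest and the shut fingers are behind and in line with it. I'll push now.

Call:
move_arm(
  targets=[
    [[0,3,0],[0,0,0],0],
    [[0,2,0],[0,0,0],0],
    [[0,1,0],[0,0,0],0],
    [[0,1,0],[0,0,0],0],
    [[0,1,0],[0,0,0],0],
    [[0,1,0],[0,0,0],0],
    [[0,1,0],[0,0,0],0],
    [[0,1,0],[0,0,0],0],
    [[0,1,0],[0,0,0],0],
    [[0,0,0],[0,0,0],0],
  ],
)

```text
time: 5.5
ee_pos: [0.547, 0.0381, 0.1935]
eef_rot: [0.726, 0.688, 0.0, 0.0]
ft_force: [-2.9, 0.2, 3.9]
width: 0.0004
grip_force: 2.1
```

```bash
python3 go.py -30 140 190
```

```text
t 5.5 disp-frame tcp mm [-28.3 140.8 193.5] world [0.547 0.038 0.193]
shift tool cm [-0.08 -0.17  0.35] tool axes in disp [[0.001, 1.0, 0.0], [1.0, -0.001, 0.0], [0.0, 0.0, -1.0]]
F disp [-2.86  0.07  3.89] q [ 0.54  0.27 -0.8   1.67  0.2   1.28 -0.36] w 0.0
turn to (x=+yd,y=+xd,z down) [ 0.    -0.    -0.001]
```

Call:
move_arm(
  targets=[
    [[0,0.6,0],[0,0,0],0],
    [[0,0.6,0],[0,0,0],0],
    [[0,0.4,0],[0,0,0],0],
    [[0,0.3,0],[0,0,0],0],
  ],
)

```text
time: 6.0
ee_pos: [0.566, 0.0368, 0.1925]
eef_rot: [0.726, 0.688, -0.0, -0.0]
ft_force: [-3.3, 0.4, 4.0]
width: 0.0007
grip_force: 2.1
```

Call:
move_arm(
  targets=[
    [[0,0.3,0],[0,0,0],0],
    [[0,0.3,0],[0,0,0],0],
  ],
)

```text
time: 6.25
ee_pos: [0.5719, 0.0364, 0.1924]
eef_rot: [0.726, 0.688, -0.0, -0.0]
ft_force: [-3.4, -0.2, 2.5]
width: 0.0004
grip_force: 2.0
```

Call:
move_arm(
  targets=[
    [[0,0.3,0],[0,0,0],0],
    [[0,0.3,0],[0,0,0],0],
  ],
)

```text
time: 6.5
ee_pos: [0.5777, 0.0361, 0.1922]
eef_rot: [0.726, 0.688, -0.0, -0.0]
ft_force: [-3.1, -0.0, 0.0]
width: 0.0003
grip_force: 1.8
```

Call:
move_arm(
  targets=[
    [[0,0.3,0],[0,0,0],0],
    [[0,0.3,0],[0,0,0],0],
  ],
)

```text
time: 6.75
ee_pos: [0.5836, 0.0357, 0.1919]
eef_rot: [0.726, 0.688, -0.001, -0.0]
ft_force: [-3.6, -0.4, -1.7]
width: 0.0002
grip_force: 1.7
```

Call:
move_arm(
  targets=[
    [[0,0.3,0],[0,0,0],0],
    [[0,0.3,0],[0,0,0],0],
  ],
)

```text
time: 7.0
ee_pos: [0.5898, 0.0354, 0.1923]
eef_rot: [0.726, 0.688, -0.0, -0.0]
ft_force: [-4.3, 0.5, -2.3]
width: 0.0004
grip_force: 1.8
```

Call:
move_arm(
  targets=[
    [[0,0.3,0],[0,0,0],0],
    [[0,0.3,0],[0,0,0],0],
  ],
)

```text
time: 7.25
ee_pos: [0.5959, 0.0352, 0.1925]
eef_rot: [0.726, 0.688, -0.0, 0.0]
ft_force: [-4.5, 0.9, -1.9]
width: 0.0006
grip_force: 1.9
```

Call:
move_arm(
  targets=[
    [[0,0.3,0],[0,0,0],0],
    [[0,0.3,0],[0,0,0],0],
  ],
)

```text
time: 7.5
ee_pos: [0.6018, 0.0349, 0.1924]
eef_rot: [0.726, 0.688, -0.0, -0.0]
ft_force: [-4.5, 0.3, -2.9]
width: 0.0004
grip_force: 2.3
```

Call:
move_arm(
  targets=[
    [[0,0.3,0],[0,0,0],0],
    [[0,0.3,0],[0,0,0],0],
  ],
)

```text
time: 7.75
ee_pos: [0.6074, 0.0346, 0.192]
eef_rot: [0.726, 0.688, -0.001, -0.0]
ft_force: [-5.5, 0.0, -5.5]
width: 0.0007
grip_force: 2.9
```

Call:
move_arm(
  targets=[
    [[0,0.2,0.3],[0,0,0],0],
    [[0,0.2,0.3],[0,0,0],0],
  ],
)

```text
time: 8.0
ee_pos: [0.6126, 0.0346, 0.1872]
eef_rot: [0.726, 0.688, 0.001, 0.001]
ft_force: [-2.6, -0.5, 3.3]
width: 0.0008
grip_force: 1.9
```

Call:
move_arm(
  targets=[
    [[0,0.2,0.2],[0,0,0],0],
    [[0,0.2,0.2],[0,0,0],0],
  ],
)

```text
time: 8.25
ee_pos: [0.6159, 0.0343, 0.1844]
eef_rot: [0.726, 0.688, 0.0, 0.001]
ft_force: [-14.8, -2.9, 21.5]
width: 0.0002
grip_force: 10.6
```

Call:
move_arm(
  targets=[
    [[0,0,-0.1],[0,0,0],0],
  ],
)

```text
time: 8.38
ee_pos: [0.6152, 0.0344, 0.1849]
eef_rot: [0.726, 0.688, -0.001, -0.0]
ft_force: [-14.2, -0.1, 11.7]
width: 0.0005
grip_force: 9.2
```

```bash
python3 go.py -30 140 190; python3 - <<'E'
from h import *
a=r.camera("side")["image"][130:300,240:440];cv2.imwrite("pics/c2.png",cv2.resize(a,None,fx=3.5,fy=3.5))
E
```

```text
t 8.38 disp-frame tcp mm [ 39.9 140.7 184.9] world [0.615 0.034 0.185]
shift tool cm [-0.07 -6.99 -0.5 ] tool axes in disp [[0.001, 1.0, -0.001], [1.0, -0.001, -0.001], [-0.001, -0.001, -1.0]]
F disp [-14.17  -0.85  11.73] q [ 0.45  0.44 -0.76  1.5   0.31  1.32 -0.39] w 0.001
turn to (x=+yd,y=+xd,z down) [-0.001  0.001 -0.001]
```

View pics/c2.png

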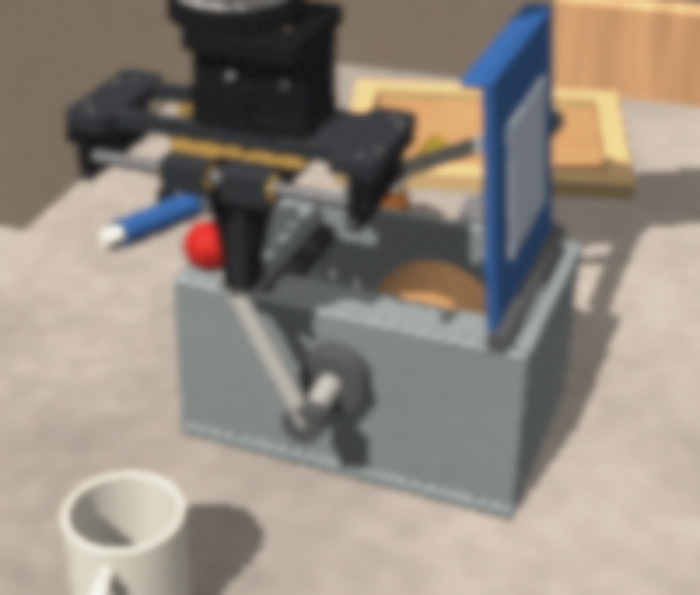

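The lever has swung well forward onto its stop (knob at crop 207,245), with about 18 N across it. I'll hold for one row, then back away.

Call:
move_arm(
  targets=[
    [[0,0,0],[0,0,0],0],
    [[0,-2,-0.3],[0,0,0],0],
    [[0,-3,-0.3],[0,0,0],0],
    [[0,-3,0],[0,0,0],0],
    [[0,-3,0],[0,0,0],0],
    [[0,-3,0],[0,0,0],0],
    [[0,-3,0],[0,0,0],0],
    [[0,-3,0],[0,0,0],0],
    [[0,0,-5],[0,0,0],0],
    [[0,0,-5],[0,0,0],0],
    [[0,0,-5],[0,0,0],0],
    [[0,0,-5],[0,0,0],0],
    [[0,0,-3],[0,0,0],0],
    [[0,0,0],[0,0,0],0],
  ],
)

```text
time: 10.18
ee_pos: [0.4174, 0.045, 0.4217]
eef_rot: [0.725, 0.688, 0.002, 0.002]
ft_force: [-0.5, -1.0, -0.4]
width: 0.0005
grip_force: 0.0
```

```bash
python3 go.py 5 -120 420; python3 - <<'E'
from h import *
t=r.camera("top");s=r.camera("side")
print(cen(s,(0,150,80),(8,255,255),(330,190,380,230)))
E
```

```text
t 10.18 disp-frame tcp mm [-158.2  140.9  421.7] world [0.417 0.045 0.422]
shift tool cm [-26.08  16.34   0.26] tool axes in disp [[0.001, 1.0, 0.005], [1.0, -0.001, -0.0], [-0.0, 0.005, -1.0]]
F disp [-0.46 -1.03 -0.36] q [ 0.7  -0.16 -0.77  1.54 -0.11  1.71 -0.13] w 0.001
turn to (x=+yd,y=+xd,z down) [ 0.005  0.    -0.001]
(array([355.31168831, 210.77272727]), array([349, 204,  14,  14, 154], dtype=int32))
```

The lever is back at rest (knob centroid is where it started). Next I'll go over the top to the knuckle, turn, and tilt to match its path.

Call:
move_arm(
  targets=[
    [[-3.7,2.6,0],[0,0,0],0],
    [[-3.7,2.6,0],[0,0,0],0],
    [[-3.7,2.6,0],[0,0,0],0],
    [[-3.7,2.6,0],[0,0,0],0],
    [[-3.7,2.6,0],[0,0,0],0],
    [[-3.7,2.6,0],[0,0,0],0],
    [[-3.7,2.6,0],[0,0,0],0],
    [[0,0,0],[0,0,0.175],0],
    [[0,0,0],[0,0,0.175],0],
    [[0,0,0],[0,0,0.175],0],
    [[0,0,0],[0,0,0.175],0],
    [[0,0,0],[0,0,0.175],0],
    [[0,0,0],[0,0,0.175],0],
    [[0,0,0],[0,0,0.175],0],
    [[0,0,0],[0,0,0.175],0],
    [[0,0,0],[0,0,0.17],0],
    [[0,0,0],[0,-0.13,0],0],
    [[0,0,0],[0,-0.13,0],0],
    [[0,0,0],[0,-0.14,0],0],
    [[0,0,0],[0,0,0],0],
  ],
)

```text
time: 12.78
ee_pos: [0.5786, -0.2317, 0.3951]
eef_rot: [0.991, -0.029, -0.13, -0.011]
ft_force: [-0.6, -0.6, 0.3]
width: 0.0004
grip_force: 0.0
```

```bash
python3 go.py 20 -118 213
```

```text
t 12.78 disp-frame tcp mm [  17.2 -127.   395.1] world [ 0.579 -0.232  0.395]
shift tool cm [ 4.97 -0.65 17.53] tool axes in disp [[0.966, -0.009, -0.258], [-0.005, -1.0, 0.015], [-0.258, -0.014, -0.966]]
F disp [-0.55 -0.64  0.3 ] q [ 0.24  0.53  0.08  0.85  0.01  2.01 -1.31] w 0.0
turn to (x=+yd,y=+xd,z down) [-0.217  0.194 -1.568]
```

Call:
move_arm(
  targets=[
    [[1.5,-0.2,4],[0,0,0],0],
    [[1.5,-0.2,4],[0,0,0],0],
    [[1,-0.2,4],[0,0,0],0],
    [[0.5,0,4],[0,0,0],0],
    [[0,0,0],[0,0,0],0],
  ],
)

```text
time: 13.4
ee_pos: [0.5809, -0.221, 0.2297]
eef_rot: [0.991, -0.027, -0.129, -0.013]
ft_force: [0.1, -0.3, 1.1]
width: 0.0008
grip_force: 0.0
```

```bash
python3 go.py 4 -118 178; python3 - <<'E'
from h import *
a=r.camera("top");cv2.imwrite("pics/t3.png",cv2.resize(a["image"][140:280,300:480],None,fx=4,fy=4))
b=r.camera("side")["image"][100:270,260:460];cv2.imwrite("pics/s3.png",cv2.resize(b,None,fx=3.5,fy=3.5))
E
```

```text
t 13.4 disp-frame tcp mm [  18.9 -116.2  229.7] world [ 0.581 -0.221  0.23 ]
shift tool cm [-0.11  0.28  5.38] tool axes in disp [[0.966, -0.005, -0.257], [-0.0, -1.0, 0.019], [-0.257, -0.018, -0.966]]
F disp [ 0.11 -0.25  1.06] q [ 0.24  0.52  0.04  1.21  0.02  1.67 -1.34] w 0.001
turn to (x=+yd,y=+xd,z down) [-0.219  0.189 -1.564]
```

View pics/s3.png

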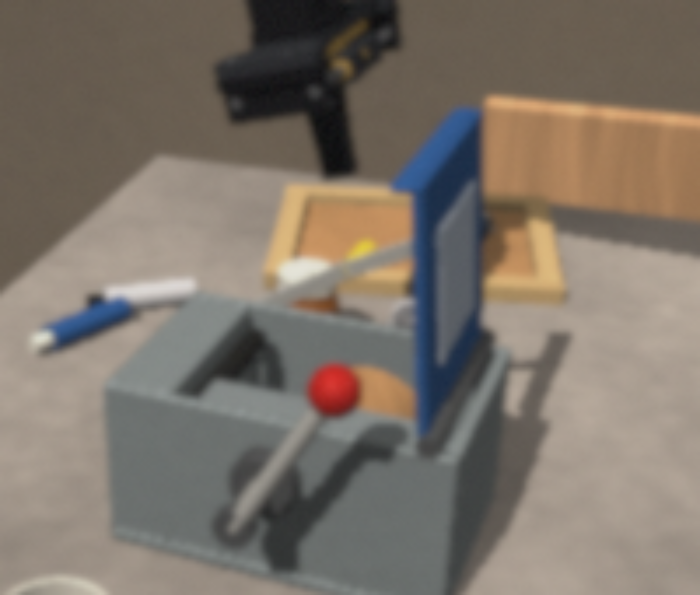

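The pin is visible at crop (362,247) with the fingertip above it at about (340,170); the lever is at rest. I'll add tilt and push down.

Call:
move_arm(
  targets=[
    [[0.3,0,1],[0,-0.14,0],0],
    [[0.2,0,1.5],[0,0,0],0],
    [[0,0,1.5],[0,0,0],0],
    [[0,0,0.5],[0,0,0],0],
    [[0,0,0.5],[0,0,0],0],
    [[0,0,0.5],[0,0,0],0],
  ],
)

```text
time: 14.25
ee_pos: [0.5673, -0.221, 0.18]
eef_rot: [0.98, -0.027, -0.195, -0.014]
ft_force: [-0.7, 0.2, 0.3]
width: 0.0003
grip_force: 0.0
```

```bash
python3 go.py -10 -118 155
```

```text
t 14.25 disp-frame tcp mm [   5.3 -116.8  180. ] world [ 0.567 -0.221  0.18 ]
shift tool cm [-0.46  0.17  2.9 ] tool axes in disp [[0.923, -0.007, -0.384], [-0.0, -1.0, 0.017], [-0.384, -0.016, -0.923]]
F disp [-0.76  0.19  0.34] q [ 0.23  0.63  0.05  1.19  0.04  1.72 -1.35] w 0.0
turn to (x=+yd,y=+xd,z down) [-0.323  0.296 -1.552]
```

Call:
move_arm(
  targets=[
    [[0,0,0.5],[0,0,0],0],
    [[0,0,0.4],[0,0,0],0],
    [[0,0,0.4],[0,0,0],0],
  ],
)

```text
time: 14.62
ee_pos: [0.5619, -0.2205, 0.1672]
eef_rot: [0.98, -0.027, -0.197, -0.014]
ft_force: [-1.3, -0.4, 4.4]
width: 0.0006
grip_force: 1.5
```

Call:
move_arm(
  targets=[
    [[-0.1,0,0.4],[0,0,0],0],
    [[-0.1,0,0.4],[0,0,0],0],
  ],
)

```text
time: 14.88
ee_pos: [0.5578, -0.22, 0.1606]
eef_rot: [0.98, -0.027, -0.195, -0.014]
ft_force: [5.2, -1.4, 3.8]
width: 0.0006
grip_force: 2.4
```

```bash
python3 go.py -10 -118 155; python3 - <<'E'
from h import *
t=r.camera("top");s=r.camera("side")
a=cv2.resize(t["image"][170:250,340:440],None,fx=4,fy=4);b=cv2.resize(s["image"][130:210,320:420],None,fx=4,fy=4)
cv2.imwrite("pics/ts4.png",np.hstack([a,b]))
E
```

```text
t 14.88 disp-frame tcp mm [  -4.2 -116.3  160.6] world [ 0.558 -0.22   0.161]
shift tool cm [-0.32  0.18  0.73] tool axes in disp [[0.923, -0.007, -0.384], [0.0, -1.0, 0.017], [-0.384, -0.016, -0.923]]
F disp [ 5.27 -1.17  3.82] q [ 0.23  0.62  0.05  1.24  0.04  1.67 -1.35] w 0.001
turn to (x=+yd,y=+xd,z down) [-0.323  0.296 -1.552]
```

View pics/ts4.png

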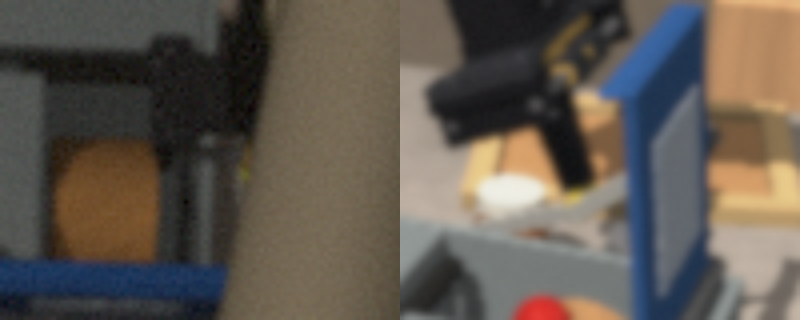

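In the side view (right half) the yellow pin shows behind the fingertip at (585,190), so the tip is slipping off the pin's front. I'll lift, shift rearward and push again.

Call:
move_arm(
  targets=[
    [[0.1,0,-1.2],[0,0,0],0],
    [[0,0,-1.3],[0,0,0],0],
    [[-0.7,0,0],[0,0,0],0],
    [[-0.7,0,0],[0,0,0],0],
    [[0,0,0.8],[0,0,0],0],
    [[0,0,0.8],[0,0,0],0],
    [[0,0,0.5],[0,0,0],0],
  ],
)

```text
time: 15.85
ee_pos: [0.546, -0.2193, 0.1682]
eef_rot: [0.98, -0.027, -0.197, -0.014]
ft_force: [-1.2, 0.1, -0.3]
width: 0.0003
grip_force: 0.0
```

Call:
move_arm(
  targets=[
    [[-0.1,0,0.5],[0,0,0],0],
    [[-0.1,0,0.5],[0,0,0],0],
  ],
)

```text
time: 16.1
ee_pos: [0.5414, -0.219, 0.1611]
eef_rot: [0.98, -0.027, -0.196, -0.014]
ft_force: [2.4, 0.3, 6.0]
width: 0.0004
grip_force: 2.2
```

```bash
python3 go.py -10 -118 155; python3 - <<'E'
from h import *
s=r.camera("side")
try: print(cen(s,(22,120,80),(35,255,255),(340,150,390,210)))
except Exception as e: print(e)
E
```

```text
t 16.1 disp-frame tcp mm [ -20.6 -116.3  161.1] world [ 0.541 -0.219  0.161]
shift tool cm [1.21 0.18 0.15] tool axes in disp [[0.923, -0.007, -0.384], [-0.0, -1.0, 0.017], [-0.384, -0.016, -0.923]]
F disp [2.4  0.41 5.97] q [ 0.23  0.58  0.05  1.3   0.04  1.65 -1.35] w 0.0
turn to (x=+yd,y=+xd,z down) [-0.323  0.296 -1.552]
(array([364. , 179.5]), array([363, 179,   3,   2,   4], dtype=int32))
```

Call:
move_arm(
  targets=[
    [[-0.1,0,0.5],[0,0,0],0],
    [[-0.1,0,0.5],[0,0,0],0],
    [[-0.1,0,0.5],[0,0,0],0],
  ],
)

```text
time: 16.52
ee_pos: [0.5325, -0.2185, 0.1489]
eef_rot: [0.98, -0.027, -0.196, -0.013]
ft_force: [-1.3, 1.0, 7.3]
width: 0.0004
grip_force: 3.0
```

Call:
move_arm(
  targets=[
    [[-0.1,0,0.5],[0,0,0],0],
    [[-0.1,0,0.5],[0,0,0],0],
    [[0,0,0],[0,0,0],0],
  ],
)

```text
time: 16.9
ee_pos: [0.5263, -0.2178, 0.1391]
eef_rot: [0.98, -0.027, -0.197, -0.014]
ft_force: [0.7, -0.2, 0.8]
width: 0.0006
grip_force: 0.0
```

```bash
python3 go.py -10 -118 155; python3 - <<'E'
from h import *
t=r.camera("top");s=r.camera("side")
a=cv2.resize(t["image"][170:270,320:420],None,fx=4,fy=4);b=cv2.resize(s["image"][125:225,320:420],None,fx=4,fy=4)
cv2.imwrite("pics/ts5.png",np.hstack([a,b]))
E
```

```text
t 16.9 disp-frame tcp mm [ -35.8 -115.8  139.1] world [ 0.526 -0.218  0.139]
shift tool cm [ 1.76  0.18 -2.46] tool axes in disp [[0.922, -0.007, -0.387], [-0.0, -1.0, 0.018], [-0.387, -0.016, -0.922]]
F disp [ 0.75 -0.19  0.83] q [ 0.24  0.57  0.05  1.37  0.05  1.6  -1.35] w 0.001
turn to (x=+yd,y=+xd,z down) [-0.326  0.298 -1.552]
```

View pics/ts5.png

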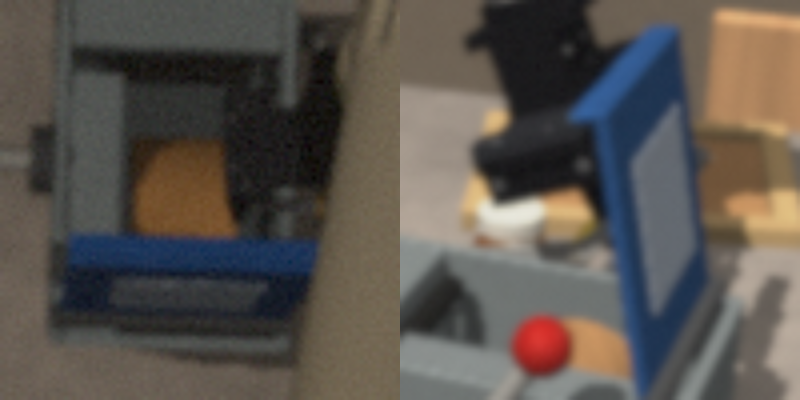

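The hood has swung forward by roughly 0.2–0.3 rad and the stay is folding. I'll retreat and check the fold and the hood angle.

Call:
move_arm(
  targets=[
    [[1,0,-3],[0,0,0],0],
    [[1,0,-4],[0,0,0],0],
    [[0,0,-5],[0,0,0],0],
    [[0,0,-5],[0,0,0],0],
    [[0,0,-5],[0,0.13,0],0],
    [[0,0,-3],[0,0.13,0],0],
    [[0,0,0],[0,0.13,0],0],
    [[0,0,0],[0,0,0],0],
  ],
)

```text
time: 18.0
ee_pos: [0.6357, -0.2285, 0.3653]
eef_rot: [1.0, -0.03, -0.002, -0.008]
ft_force: [0.1, -0.7, -0.7]
width: 0.0005
grip_force: 0.0
```

```bash
python3 go.py -140 0 420; python3 - <<'E'
from h import *
t=r.camera("top");s=r.camera("side")
a=cv2.resize(t["image"][170:270,320:420],None,fx=4,fy=4);b=cv2.resize(s["image"][125:225,320:420],None,fx=4,fy=4)
cv2.imwrite("pics/ts6.png",np.hstack([a,b]))
from scipy.spatial.transform import Rotation as Ro
O=np.array([.568,-.104,0]);D=Ro.from_euler("z",-.052)
p,st=cen(s,(22,110,60),(35,255,255),(340,150,390,210))
o,d=ray(s,p);o=D.inv().apply(o-O);d=D.inv().apply(d);print("pin",p,st,o+d*(-.1165-o[1])/d[1])
E
```

```text
t 18.0 disp-frame tcp mm [  74.1 -120.8  365.3] world [ 0.636 -0.229  0.365]
shift tool cm [-21.53 -11.99  -5.18] tool axes in disp [[1.0, -0.008, -0.005], [-0.008, -1.0, 0.016], [-0.005, -0.016, -1.0]]
F disp [ 0.16 -0.7  -0.74] q [ 0.26  0.44  0.04  1.03 -0.03  1.69 -1.34] w 0.0
turn to (x=+yd,y=+xd,z down) [-0.016 -0.009 -1.579]
pin [363.04761905 170.9047619 ] [360 169   7   5  21] [-0.00145361 -0.1165      0.17473629]
```

View pics/ts6.png

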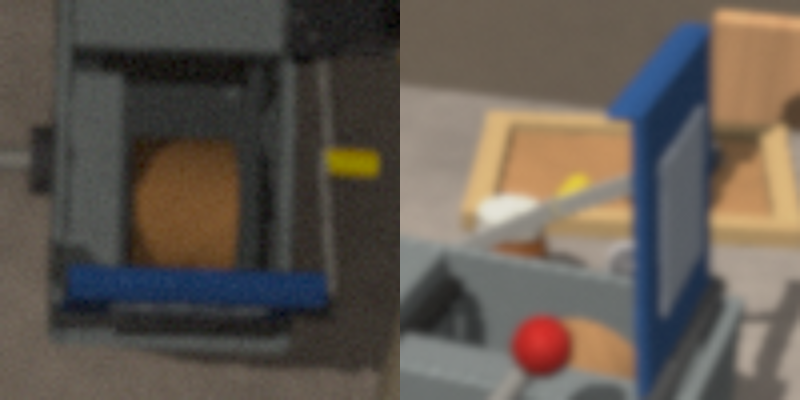

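The hood is open and the pin is back at (−1, 175): the stay relocked, probably because my retreat hooked the pin with the finger behind it. I'll repeat, following the pin's real arc (about the lower pivot near (93,114)), and retreat straight along the tool axis.

Call:
move_arm(
  targets=[
    [[-1,0,3],[0,-0.13,0],0],
    [[-1,0,3],[0,-0.13,0],0],
    [[0,0,3],[0,-0.13,0],0],
    [[0,0,0],[0,0,0],0],
  ],
)

```text
time: 18.6
ee_pos: [0.6062, -0.2234, 0.2703]
eef_rot: [0.979, -0.026, -0.202, -0.015]
ft_force: [0.4, 1.1, 0.3]
width: 0.0006
grip_force: 0.0
```

```bash
python3 go.py 6 -117 185
```

```text
t 18.6 disp-frame tcp mm [  44.4 -117.2  270.3] world [ 0.606 -0.223  0.27 ]
shift tool cm [-0.15  0.16  9.35] tool axes in disp [[0.918, -0.005, -0.396], [0.003, -1.0, 0.019], [-0.396, -0.019, -0.918]]
F disp [0.34 1.11 0.31] q [ 0.22  0.7   0.06  0.88  0.03  1.96 -1.34] w 0.001
turn to (x=+yd,y=+xd,z down) [-0.334  0.304 -1.548]
```

Call:
move_arm(
  targets=[
    [[0,0.1,4],[0,0,0],0],
    [[-0.1,0.1,4],[0,0,0],0],
    [[0,0,1.2],[0,0,0],0],
    [[0,0,0.6],[0,0,0],0],
    [[0,0,0.6],[0,0,0],0],
    [[0.1,0,0.6],[0,0,0],0],
    [[0.1,0,0.6],[0,0,0],0],
    [[0,0,0],[0,0,0],0],
  ],
)

```text
time: 19.6
ee_pos: [0.5618, -0.2224, 0.1688]
eef_rot: [0.98, -0.027, -0.197, -0.014]
ft_force: [-0.3, 0.0, -0.5]
width: 0.0006
grip_force: 0.0
```

```bash
python3 go.py -5 -117 157; cat > pin.py <<'E'
from h import *
from scipy.spatial.transform import Rotation as Ro
O=np.array([.568,-.104,0]);D=Ro.from_euler("z",-.052)
s=r.camera("side")
try:
    p,st=cen(s,(22,110,60),(35,255,255),(335,150,390,225))
    o,d=ray(s,p);o=D.inv().apply(o-O);d=D.inv().apply(d);print("pin",p,st,o+d*(-.1165-o[1])/d[1])
except Exception as e: print("no pin")
# hood free edge: topmost blue in side view
m=cv2.inRange(cv2.cvtColor(s["image"],cv2.COLOR_BGR2HSV),(105,120,50),(125,255,255));m[:, :340]=0;m[:110]=0
m[300:]=0;y,x=np.nonzero(m);i=y.argmin();print("hood top px",x[i],y[i],"left",x.min(),y[x.argmin()])
E
python3 pin.py
```

```text
t 19.6 disp-frame tcp mm [-1.000e-01 -1.186e+02  1.688e+02] world [ 0.562 -0.222  0.169]
shift tool cm [ 0.   -0.14  1.28] tool axes in disp [[0.922, -0.007, -0.386], [-0.0, -1.0, 0.018], [-0.386, -0.016, -0.922]]
F disp [-0.35  0.02 -0.48] q [ 0.23  0.62  0.05  1.22  0.04  1.69 -1.35] w 0.001
turn to (x=+yd,y=+xd,z down) [-0.325  0.298 -1.552]
pin [363.75  174.125] [361 172   6   5  16] [-0.00384546 -0.1165      0.16570534]
hood top px 392 131 left 373 152
```

Call:
move_arm(
  targets=[
    [[0.1,0,0.5],[0,0,0],0],
    [[0.1,0,0.5],[0,0,0],0],
    [[0.1,0,0.5],[0,0,0],0],
  ],
)

```text
time: 20.02
ee_pos: [0.5586, -0.2222, 0.1542]
eef_rot: [0.98, -0.027, -0.197, -0.014]
ft_force: [-1.3, -0.2, 5.7]
width: 0.0004
grip_force: 2.5
```

```bash
python3 go.py -8 -117 140;python3 pin.py
```

```text
t 20.02 disp-frame tcp mm [  -3.2 -118.5  154.2] world [ 0.559 -0.222  0.154]
shift tool cm [ 0.11 -0.12  1.5 ] tool axes in disp [[0.922, -0.007, -0.386], [-0.0, -1.0, 0.017], [-0.386, -0.016, -0.922]]
F disp [-1.32 -0.24  5.72] q [ 0.23  0.63  0.05  1.24  0.04  1.66 -1.35] w 0.0
turn to (x=+yd,y=+xd,z down) [-0.325  0.298 -1.552]
pin [365.     178.6875] [363 176   6   6  16] [-0.00796986 -0.1165      0.15292176]
hood top px 386 132 left 369 152
```

Call:
move_arm(
  targets=[
    [[0.1,0,0.5],[0,0,0],0],
    [[0.1,0,0.5],[0,0,0],0],
    [[0.1,0,0.5],[0,0,0],0],
  ],
)

```text
time: 20.45
ee_pos: [0.556, -0.2219, 0.1396]
eef_rot: [0.98, -0.027, -0.196, -0.013]
ft_force: [0.6, -0.1, 7.3]
width: 0.0004
grip_force: 3.7
```

```bash
python3 go.py -8 -117 140;python3 pin.py
```

```text
t 20.45 disp-frame tcp mm [  -5.9 -118.4  139.6] world [ 0.556 -0.222  0.14 ]
shift tool cm [-0.21 -0.14  0.05] tool axes in disp [[0.923, -0.007, -0.385], [-0.001, -1.0, 0.017], [-0.385, -0.015, -0.923]]
F disp [ 0.64 -0.07  7.34] q [ 0.23  0.63  0.05  1.27  0.04  1.63 -1.35] w 0.0
turn to (x=+yd,y=+xd,z down) [-0.323  0.297 -1.552]
pin [365.  184.5] [365 184   1   2   2] [-0.00885122 -0.1165      0.13562806]
hood top px 379 133 left 359 154
```

Call:
move_arm(
  targets=[
    [[0,0,0],[0,0,0],0],
    [[0,0,-0.5],[0,0,0],0],
    [[0,0,-2],[0,0,0],0],
    [[0,0,-4],[0,0,0],0],
    [[0,0,-4],[0,0,0],0],
    [[0,0,-5],[0,0,0],0],
    [[0,0,-5],[0,0.13,0],0],
    [[0,0,-5],[0,0.13,0],0],
    [[0,0,-2],[0,0.13,0],0],
    [[0,0,0],[0,0,0],0],
  ],
)

```text
time: 21.75
ee_pos: [0.6495, -0.2318, 0.4004]
eef_rot: [1.0, -0.03, -0.0, -0.007]
ft_force: [-0.6, -0.2, -0.3]
width: 0.0006
grip_force: 0.0
```

```bash
python3 go.py -140 0 420;python3 pin.py; python3 - <<'E'
from h import *
t=r.camera("top");b,st=cen(t,(105,120,40),(125,255,255),(320,200,410,270));print("hood top view",b,st)
E
```

```text
t 21.75 disp-frame tcp mm [  88.  -123.4  400.4] world [ 0.65  -0.232  0.4  ]
shift tool cm [-22.9  -12.18  -1.77] tool axes in disp [[1.0, -0.008, -0.0], [-0.008, -1.0, 0.015], [-0.0, -0.015, -1.0]]
F disp [-0.6  -0.25 -0.33] q [ 0.26  0.49  0.04  0.89 -0.03  1.77 -1.34] w 0.001
turn to (x=+yd,y=+xd,z down) [-0.012 -0.011 -1.579]
pin [366.5 183.5] [365 182   4   4  10] [-0.01286811 -0.1165      0.13939391]
hood top px 378 133 left 360 153
hood top view [369.42340792 229.98795181] [337 225  64  14 581]
```

The stay is broken and it holds: pin at (−13, 139), hood still leaning forward. Next I'll go over the top to behind the hood.

Call:
move_arm(
  targets=[
    [[-4,-2,-0.5],[0,0,0],0],
    [[-4,-2,-0.5],[0,0,0],0],
    [[-4,-2,-0.5],[0,0,0],0],
    [[-4,-2,0],[0,0,0],0],
    [[-4,-2,0],[0,0,0],0],
    [[-3,-2,0],[0,0,0],0],
    [[0,0,0],[0,0,0],0],
    [[0,0,5],[0,0,0],0],
    [[0,0,5],[0,0,0],0],
    [[0,0,5],[0,0,0],0],
    [[0,0,2],[0,0,0],0],
    [[0,0,0],[0,0,0],0],
  ],
)

```text
time: 23.35
ee_pos: [0.4263, -0.0954, 0.2422]
eef_rot: [1.0, -0.029, -0.006, -0.009]
ft_force: [0.4, 0.2, 0.2]
width: 0.0007
grip_force: 0.0
```

```bash
python3 go.py -77 0 245
```

```text
t 23.35 disp-frame tcp mm [-141.9    1.2  242.2] world [ 0.426 -0.095  0.242]
shift tool cm [ 6.49  0.07 -0.37] tool axes in disp [[1.0, -0.007, -0.013], [-0.007, -1.0, 0.017], [-0.013, -0.017, -1.0]]
F disp [0.4  0.22 0.17] q [ 0.18 -0.08 -0.05  1.88 -0.02  1.36 -1.49] w 0.001
turn to (x=+yd,y=+xd,z down) [-0.024 -0.003 -1.577]
```

Call:
move_arm(
  targets=[
    [[3,0,-0.3],[0,0,0],0],
    [[1.5,0,0],[0,0,0],0],
    [[1,0,0],[0,0,0],0],
    [[1,0,0],[0,0,0],0],
    [[0.8,0,0.4],[0,0,0],0],
    [[0.8,0,0.4],[0,0,0],0],
    [[0.8,0,0.4],[0,0,0],0],
    [[0,0,0],[0,0,0],0],
  ],
)

```text
time: 24.35
ee_pos: [0.5158, -0.1007, 0.2349]
eef_rot: [1.0, -0.03, -0.003, -0.008]
ft_force: [-1.4, -0.9, 0.7]
width: 0.0002
grip_force: 0.4
```

```bash
python3 go.py -36 0 222;python3 pin.py
```

```text
t 24.35 disp-frame tcp mm [-52.3   0.6 234.9] world [ 0.516 -0.101  0.235]
shift tool cm [1.64 0.07 1.27] tool axes in disp [[1.0, -0.007, -0.007], [-0.007, -1.0, 0.016], [-0.007, -0.016, -1.0]]
F disp [-1.34 -0.95  0.7 ] q [ 0.17  0.12 -0.05  1.7  -0.01  1.34 -1.52] w 0.0
turn to (x=+yd,y=+xd,z down) [-0.018 -0.007 -1.578]
no pin
hood top px 348 151 left 340 160
```

Call:
move_arm(
  targets=[
    [[0.6,0,0.4],[0,0,0],0],
    [[0.6,0,0.4],[0,0,0],0],
    [[0.5,0,0.5],[0,0,0],0],
    [[0.5,0,0.5],[0,0,0],0],
    [[0.5,0,0.6],[0,0,0],0],
    [[0.4,0,0.6],[0,0,0],0],
    [[0,0,0],[0,0,0],0],
  ],
)

```text
time: 25.28
ee_pos: [0.5469, -0.1015, 0.2043]
eef_rot: [1.0, -0.029, -0.003, -0.008]
ft_force: [-0.7, 0.0, 0.2]
width: 0.0004
grip_force: 0.1
```

Call:
move_arm(
  targets=[
    [[0.3,0,0.4],[0,0,0],0],
    [[0.3,0,0.5],[0,0,0],0],
    [[0.3,0,0.5],[0,0,0],0],
    [[0.2,0,0.5],[0,0,0],0],
    [[0,0,0],[0,0,0],0],
  ],
)

```text
time: 25.9
ee_pos: [0.5577, -0.1021, 0.1854]
eef_rot: [1.0, -0.029, -0.003, -0.008]
ft_force: [-0.1, 0.1, 0.3]
width: 0.0007
grip_force: 0.1
```

```bash
python3 go.py 0 0 151; python3 - <<'E'
from h import *
t=r.camera("top")["image"];s=r.camera("side")["image"]
cv2.imwrite("pics/ts7.png",np.hstack([cv2.resize(t[150:260,300:410],(440,440))[:,:400],cv2.resize(s[140:250,280:380],(400,440))]))
E
```

```text
t 25.9 disp-frame tcp mm [-10.4   1.3 185.4] world [ 0.558 -0.102  0.185]
shift tool cm [1.06 0.18 3.43] tool axes in disp [[1.0, -0.007, -0.006], [-0.007, -1.0, 0.016], [-0.006, -0.016, -1.0]]
F disp [-0.07  0.09  0.27] q [ 0.16  0.24 -0.05  1.66 -0.    1.25 -1.52] w 0.001
turn to (x=+yd,y=+xd,z down) [-0.018 -0.008 -1.577]
```

View pics/ts7.png

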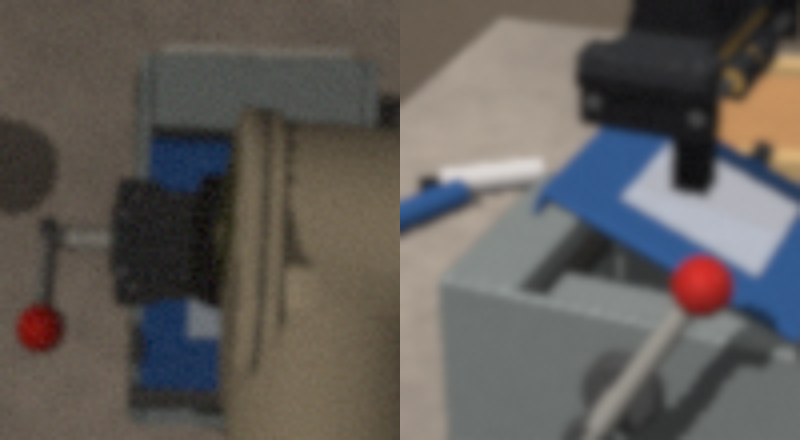

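The hood is about 0.4 rad from level with the fingertip on its outer face, and the lever is at rest. I'll lower it the rest of the way slowly.

Call:
move_arm(
  targets=[
    [[0.2,0,0.4],[0,0,0],0],
    [[0.2,0,0.4],[0,0,0],0],
    [[0.1,0,0.4],[0,0,0],0],
    [[0.1,0,0.4],[0,0,0],0],
    [[0.1,0,0.4],[0,0,0],0],
    [[0.1,0,0.4],[0,0,0],0],
    [[0.1,0,0.4],[0,0,0],0],
    [[0,0,0.4],[0,0,0],0],
    [[0,0,0.3],[0,0,0],0],
    [[0,0,0],[0,0,0],0],
  ],
)

```text
time: 27.25
ee_pos: [0.5663, -0.1019, 0.1506]
eef_rot: [1.0, -0.029, -0.003, -0.008]
ft_force: [0.2, -0.3, -0.1]
width: -0.0001
grip_force: 0.2
```

Call:
move_arm(
  targets=[
    [[0,0,0.3],[0,0,0],0],
    [[0,0,0.2],[0,0,0],0],
    [[0,0,0],[0,0,0],0],
  ],
)

```text
time: 27.62
ee_pos: [0.5663, -0.1018, 0.1457]
eef_rot: [1.0, -0.029, -0.003, -0.008]
ft_force: [1.0, -0.2, 1.1]
width: 0.0006
grip_force: 0.6
```

Call:
move_arm(
  targets=[
    [[0,0,0.2],[0,0,0],0],
    [[0,0,0],[0,0,0],0],
  ],
)

```text
time: 27.88
ee_pos: [0.5664, -0.1018, 0.1445]
eef_rot: [1.0, -0.029, -0.003, -0.008]
ft_force: [-2.2, 0.9, 7.6]
width: 0.0004
grip_force: 3.8
```

Call:
move_arm(
  targets=[
    [[0,0,0.2],[0,0,0],0],
    [[0,0,0],[0,0,0],0],
  ],
)

```text
time: 28.12
ee_pos: [0.5664, -0.1019, 0.1443]
eef_rot: [1.0, -0.029, -0.002, -0.008]
ft_force: [-9.3, 0.8, 22.0]
width: 0.0003
grip_force: 11.4
```

There is a firm stop at z = 144 mm, which is the level outer face. I'll retreat upward and check.

Call:
move_arm(
  targets=[
    [[0,0,0],[0,0,0],0],
    [[0,0,-1],[0,0,0],0],
    [[0,0,-4],[0,0,0],0],
    [[0,0,-5],[0,0,0],0],
    [[0,0,-5],[0,0,0],0],
    [[0,0,-5],[0,0,0],0],
    [[-4,0,-4],[0,0,0],0],
    [[-4,0,0],[0,0,0],0],
    [[-4,0,0],[0,0,0],0],
    [[0,0,0],[0,0,0],0],
    [[0,0,0],[0,0,0],0],
  ],
)

```text
time: 29.5
ee_pos: [0.4479, -0.0988, 0.3824]
eef_rot: [1.0, -0.029, -0.003, -0.008]
ft_force: [0.4, -0.1, 0.4]
width: 0.0006
grip_force: 0.0
```

```bash
python3 - <<'E'
from h import *
t=r.camera("top");s=r.camera("side")
print(cen(s,(0,150,80),(8,255,255),(330,190,380,230))[0])
cv2.imwrite("pics/ts8.png",np.hstack([cv2.resize(t["image"][140:260,240:460],(440,240)),cv2.resize(s["image"][140:260,260:420],(320,240))]))
E
```

```text
[355.09016393 211.00819672]
```

View pics/ts8.png

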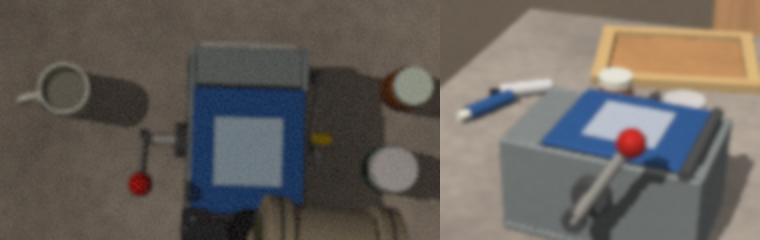

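The hood is flat, the lever is at rest, the mug, jar and tin are where they stood, and the robot is clear of everything. I'll hand in.

```bash
python3 -c "from bench import r;print(r.close_job())"
```

```text
the job is handed in; nothing more can be done
None
```

I handed the job in at about 30 s: the lever was pressed on its stop and came back, the stay was broken (it relocked once and I broke it again), the hood is shut, and the jar, mug and tin look unmoved; no verdict was returned.

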